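Change over the drying trays in the plaster studio

TASK

First push the orange-lipped tray with the rosette relief fully home under its clear cover; then hook a fingertip behind the blue lip of the leaf tray and draw that tray out along its rails, all the way to its stop. Only push and hook the lips: do not pinch a lip between the fingers, do not touch the soft reliefs on the trays, and leave the cup, brush and sanding block where they are.

Things in the scene. Friction and masses are not known exactly. Their poses are not given: they have to be found in the camera images.
- leaf_rack: Fixed drying rack of the leaf tray, 360 x 170 x 45 mm: plywood base, side rails with tops 24 mm above the bench, and a clear dust cover (top 45 mm above the bench) from 50 mm behind the origin to the rear end. Origin: centre of the underside. x runs along the rails from the open front near the robot to the covered rear; y left, z up. On either side, turned up to 0.2 rad.
- rosette_rack: The identical fixed rack of the rosette tray; same sizes and axes.
- leaf_tray (a joint): How far the leaf tray is drawn out, m: 0 fully home, 0.12 at its front stop. It slides along the rack's -x with about 2.5 N of friction plus light damping, has no spring and stays where it is left. Starts within 15 mm of home.
- rosette_tray (a joint): The same for the rosette tray (0 fully home, 0.12 at its front stop; same friction). At the start it stands 50 to 110 mm out.
- leaf_lip (a point): Middle of the top rear edge of the leaf tray's blue lip, 48 mm above the bench; axes as the rack. The lip is an upright bar, 110 mm wide, 14 mm thick; its rear face is here, its front face 14 mm towards -x; its front half is 5 mm lower. The tray floor, 30 mm below, is bare for 70 mm behind the lip, up to the relief (side walls 7 mm high, 130 mm apart). Home, the cover begins 70 mm behind.
- rosette_lip (a point): The same point on the rosette tray's orange lip; same sizes.
- leaf_relief (a point): White plaster leaf relief, 110 x 110 mm, about 16 mm high, fixed on the leaf tray; still soft, not to be touched. This point: centre of its underside, on the tray floor, 125 mm behind the lip's rear face.
- rosette_relief (a point): Cream rosette relief on the rosette tray, 110 x 110 mm, about 20 mm high; not to be touched. Point as for the leaf relief.
- cup: White plastic cup, 72 mm across, 75 mm high, standing loose outside of the racks; origin at the centre of its foot. Leave alone.
- sanding_block: Cork sanding block, 100 x 60 x 30 mm, loose outside of the racks; origin at the centre of its underside. Leave alone.
- brush: Brush with a wooden handle, 190 mm long, lying loose between the two racks, roughly along x; origin near its middle, at bench height. Leave alone.

How it is judged:
By the outcome, as a careful person would: the job done as asked, in the order asked, and still so for the second after the job is handed in, with the robot touching nothing.
It also fails if it takes over 51 s, if anything falls off the work surface, if the arm or the gripper's body presses on something with over 40 N, if the wrist force passes 120 N, or if a joint passes its speed limit or range.

ROBOT

A 6-joint arm with a two-finger parallel gripper is mounted at the origin on the work surface. World frame = base frame: x ahead of the robot, y to its left, z up, the work surface at z = 0. Lengths are in m, angles in rad, forces in N, time in s.
With the tool pointing down it reaches from about 0.325 to 0.775 m from the base axis. Payload 9.3 kg.
Tool frame: the origin (TCP) lies between the finger pads; the fingertips stand 19 mm ahead of it and the grasp point (between the pads) is the TCP; z points along the fingers, y is the line along which they close (so a half turn about z gives the same grasp; the last joint's range is limited). The gripper opens to 85 mm and grips with 20 to 120 N. Pads are 22 mm wide; open, the fingers measure 114 mm over their backs; the gripper's body (76 mm by 85 mm) begins 54 mm behind the grasp point. The pads swing forward as they close: fully open they stand 13 mm farther back than shut.
Start: joints at [1.007, 0.259, 0.021, 1.334, 0, 1.418], TCP at [0.22, 0.504, 0.225] pointing down, gripper open.
Joint ranges: [-3.04, 3.04], [-0.91, 1.82], [-1.04, 1.36], [-1.92, 1.95], [-1.52, 1.45], [-3.14, 3.14]. Speed limits (rad/s): [2.22, 2.22, 2.79, 3.14, 3.14, 3.14].

INTERFACE

Orientations are given as a unit quaternion [x, y, z, w].
In Python, from workcell import * gives the robot as it stands.
- The arm moves only by the shell command python3 -m inch 'ROWS' [FORCE]. ROWS is JSON, a list that holds one entry, the list of rows, each a list of 5 numbers: the shift along the tool's x, y, z in m, then the turn about the tool's z in rad, then the gripper command: -1 is shut, 1 is fully open, values between are in proportion. A call has 1 to 12 rows; each row is the pose to reach, as a shift and turn from the pose commanded when the call began, along the tool's axes at that moment; what a row does not reach only later rows make up. A row lasts 1/12 s, in which the tool goes at most 41.7 mm and 7.16 degrees, less where a joint would pass 70% of its speed; a pose out of reach is approached as far as the arm can. A call with a gripper value outside its range is refused whole. The fingers move at their own pace and stop on an object; FORCE is the grip in N (left out, the last holds). Time passes only in rows, so rows that repeat a pose let the fingers close. It gives the time, the measured TCP pose, the force, the opening and the grip force at its end, in the units of the state.
- get_state(): the state, without advancing time (a new reading comes with each control period).
- snapshot(name): name is "side" or "top"; returns a dict with "frame" (384x512x3 uint8, blue, green, red), "depth" (384x512 float32, m along the optical axis (not along the pixel's ray), 0 where there is no reading), "fov_y" (degrees; the focal length in pixels is half the picture's height over the tangent of half this angle, whatever the lens; pixels are square), "cx", "cy" (the principal point, pixels), "k1" (the pictures are not rectified: a ray, as slopes to the right and down, at radius r is drawn at 1 + k1 r^2 times it, then the intrinsics apply), "rvec" (rotation vector, rad) and "tvec" (3), from world to camera coordinates, as OpenCV has them. Camera axes: x right, y down, z forward; pixel columns grow to the right and rows downward; lengths in m; the calibration is good to about 2 mm. A picture is of the moment at which its call begins.
- close_job(): hands the job in; it is judged then, once.
Trained networks look in the newest picture that a camera, given by its name, has taken for a name from the list of things; names that differ only in an ending like _2 or _b are one class to them, and where a whole thing is asked for, a point or a joint stands for the part that bears it (a point fixed in the world has none). Each returns a list of dicts, best first, with "confidence" (0 to 1); they miss things now and then, are a little off and sometimes report something else, mostly with a low value. They report only what shows in the picture. A call takes as long as a camera call.
- silhouettes(camera, name): "pixels" (384x512 bool, what is visible of it) and "bbox" ([left, top, right, bottom] in pixels, round what is visible of it).
- place_of(camera, name): "position" ([row, column] in pixels: a listed point, or the origin of a listed thing).
The state is a dict: "time_s": time; "joint_positions": joint angles; "qd": joint speeds; "joint_torque": joint torques, N m; "eef_pos": TCP position; "tool_rot": TCP orientation; "force": force on the tool from outside, world axes, zero at the start; "moment": the same for the moment, N m; "finger_gap": opening from 0.0 (shut) to 1.0 (fully open); "grasp_force": force on a finger pad.
Only numpy, scipy, OpenCV 4.12 (cv2) and the standard library are available. Lean on these libraries where they do the work, as an engineer would, in place of code of your own. Each camera call takes 0.05 s, during which the arm holds its last target. There are 200 camera calls.

## Working session

There is one attempt and no reset: what is moved stays moved. The work goes in short steps, Python scripts to look and compute and a shell command to move; the robot and the scene stay as the last step left them, time stands still between calls to the robot, and variables do not carry over. Pictures are saved under pics/ and viewed, at most 10 in all, crops included, and the job is handed in when it is done.

```bash
mkdir -p pics; cat > h.py <<'E'
from workcell import *
import numpy as np, cv2
from scipy.spatial.transform import Rotation as R
def cam(s):
    f=192/np.tan(np.radians(s["fov_y"])/2)
    return np.array([[f,0,s["cx"]],[0,f,s["cy"]],[0,0,1]]),np.array([s["k1"],0,0,0,0.])
def ray(s,rc):
    K,d=cam(s)
    u=cv2.undistortPoints(np.array([[[rc[1],rc[0]]]],float),K,d)[0,0]
    M=cv2.Rodrigues(np.array(s["rvec"],float))[0]
    return -M.T@np.array(s["tvec"]).ravel(), M.T@np.array([u[0],u[1],1])
def atz(s,rc,z):
    o,v=ray(s,rc); return o+v*(z-o[2])/v[2]
E
python3 - <<'E'
from h import *
print({k:np.round(v,3).tolist() for k,v in get_state().items()})
ims=[]
Z=dict(leaf_lip=.048,rosette_lip=.048,leaf_relief=.018,rosette_relief=.018,cup=0,sanding_block=0,brush=0,leaf_rack=0,rosette_rack=0)
for c in("top","side"):
    s=snapshot(c);ims.append(s["frame"]);print(c,ray(s,(192,256))[0])
    for n in Z:
        for p in place_of(c,n)[:2]:
            rc=p["position"];print(n,round(p["confidence"],2),np.round(rc,1),np.round(atz(s,rc,Z[n]),4))
im=np.vstack(ims);cv2.imwrite("pics/a.png",ims[0]);cv2.imwrite("pics/b.png",ims[1])
E
```

```text
{'time_s': 0.0, 'joint_positions': [1.007, 0.259, 0.021, 1.334, 0.0, 1.418], 'qd': [0.0, 0.0, 0.001, -0.001, 0.002, -0.0], 'joint_torque': [-0.001, -55.564, 34.453, 0.014, -0.0, 0.0], 'eef_pos': [0.219, 0.504, 0.224], 'tool_rot': [0.204, 0.979, -0.001, -0.0], 'force': [0.357, -0.535, 0.281], 'moment': [0.007, -0.008, 0.025], 'grasp_force': 0.0, 'finger_gap': 1.002}
top [ 0.53099195 -0.00850404  1.11416494]
leaf_lip 0.92 [202.3 316.1] [ 0.6169 -0.1854  0.048 ]
rosette_lip 0.92 [236.7 179.7] [0.519  0.1798 0.048 ]
rosette_lip 0.45 [202.2 315.6] [ 0.6171 -0.1841  0.048 ]
rosette_relief 0.66 [193. 182.] [0.6396 0.1826 0.018 ]
cup 0.58 [234.4  90.2] [0.5205 0.4409 0.    ]
sanding_block 0.97 [213.6 399.3] [ 0.5921 -0.4292  0.    ]
brush 0.63 [224.1 249.6] [ 0.5566 -0.0067  0.    ]
leaf_rack 0.71 [194.9 317.8] [ 0.6418 -0.1982  0.    ]
rosette_rack 0.87 [192.  181.3] [0.6442 0.1878 0.    ]
side [ 0.18404269 -0.63366736  0.98149941]
leaf_lip 0.94 [247.4 302.1] [ 0.6146 -0.1777  0.048 ]
rosette_lip 0.94 [171.9 198.6] [0.5243 0.1856 0.048 ]
leaf_relief 0.56 [235.5 340.4] [ 0.7338 -0.1891  0.018 ]
rosette_relief 0.64 [163.1 234.3] [0.6403 0.185  0.018 ]
rosette_relief 0.54 [170.1 198.4] [0.5382 0.2186 0.018 ]
cup 0.58 [130.6 161.9] [0.5294 0.4557 0.    ]
sanding_block 0.7 [338.6 357. ] [ 0.5914 -0.4251  0.    ]
brush 0.64 [226.2 241.4] [ 0.5422 -0.0101  0.    ]
leaf_rack 0.76 [255.8 311.8] [ 0.642  -0.1886  0.    ]
leaf_rack 0.53 [130.  163.9] [0.5361 0.4547 0.    ]
rosette_rack 0.9 [170.4 233.8] [0.6319 0.1754 0.    ]
```

View pics/a.png

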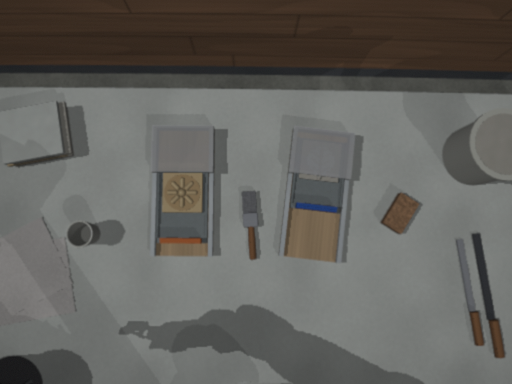

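View pics/b.png

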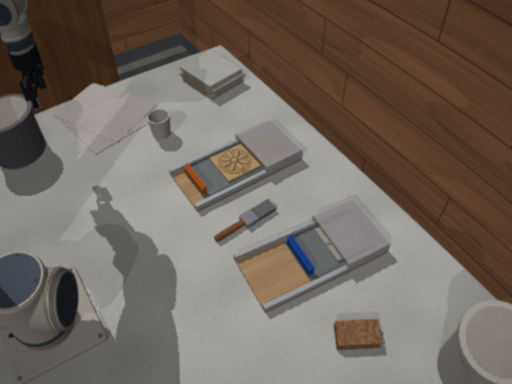

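The top view shows the rosette lip at about (row 240, col 180), well out. The leaf lip is at about (208, 318), near home. The brush lies between the racks at (225, 251), the cup at (234, 82) and the block at (213, 400). The side view agrees. Next I'll get the yaws.

```bash
python3 - <<'E'
from h import *
for c in("top","side"):
    s=snapshot(c)
    for n,z in(("leaf_lip",.046),("rosette_lip",.046),("leaf_rack",.024),("rosette_rack",.024)):
        for m in silhouettes(c,n)[:1]:
            px=np.argwhere(m["pixels"]); p=np.array([atz(s,q,z)[:2] for q in px])
            r=cv2.minAreaRect((p*1000).astype(np.float32))
            b=cv2.boxPoints(r)
            e=[b[1]-b[0],b[2]-b[1]]; L=max(e,key=np.linalg.norm)
            print(c,n,round(m["confidence"],2),len(px),np.round(r[0]),np.round(r[1]),"long axis yaw",round(np.arctan2(L[1],L[0]),3),m["bbox"])
st=get_state();print(np.round(R.from_quat(st["tool_rot"]).as_matrix(),3))
E
```

```text
top leaf_lip 0.83 1798 [ 644. -187.] [139.  99.] long axis yaw 1.463 [287.7, 171.1, 343.2, 216.1]
top rosette_lip 0.57 3637 [600. 177.] [196. 139.] long axis yaw 0.009 [156.9, 173.8, 207.4, 241.1]
top leaf_rack 0.63 8404 [ 646. -192.] [183. 370.] long axis yaw -0.12 [280.3, 123.6, 354.9, 265.2]
top rosette_rack 0.77 8126 [649. 184.] [365. 180.] long axis yaw 0.013 [148.0, 127.2, 214.2, 260.0]
side leaf_lip 0.61 1978 [ 635. -199.] [139. 105.] long axis yaw 1.469 [282.6, 222.4, 346.4, 280.7]
side rosette_lip 0.83 2430 [588. 165.] [197. 143.] long axis yaw 0.001 [183.0, 140.0, 258.9, 197.5]
side leaf_rack 0.85 9157 [ 645. -187.] [194. 380.] long axis yaw -0.092 [232.4, 198.8, 392.0, 313.3]
side rosette_rack 0.78 6242 [649. 186.] [385. 211.] long axis yaw 0.014 [167.9, 122.2, 304.5, 209.1]
[[-0.917  0.399 -0.   ]
 [ 0.399  0.917  0.   ]
 [ 0.     0.    -1.   ]]
```

```bash
python3 -m inch '[[[-0.03,-0.017,0.005,-0.1,-1],[-0.06,-0.035,0.01,-0.2,-1],[-0.095,-0.052,0.02,-0.3,-1],[-0.13,-0.07,0.03,-0.42,-1],[-0.165,-0.09,0.04,-0.42,-1],[-0.2,-0.11,0.05,-0.42,-1],[-0.235,-0.13,0.06,-0.42,-1],[-0.27,-0.15,0.07,-0.42,-1],[-0.305,-0.17,0.085,-0.42,-1],[-0.335,-0.186,0.1,-0.42,-1],[-0.354,-0.196,0.105,-0.42,-1],[-0.354,-0.196,0.105,-0.42,-1]]]' 20
python3 - <<'E'
from h import *
st=get_state();print(np.round(st["eef_pos"],4),np.round(R.from_quat(st["tool_rot"]).as_matrix()[:2,:2],3))
s=snapshot("side");t=snapshot("top")
cv2.imwrite("pics/c.png",np.hstack([cv2.resize(s["frame"][120:270,130:330],None,fx=2,fy=2),cv2.resize(t["frame"][150:300,110:300],None,fx=2,fy=2)]))
for c,q in(("side",s),("top",t)):
    for n,z in(("rosette_lip",.048),("leaf_lip",.048)):
        for p in place_of(c,n)[:1]: print(c,n,p["confidence"],np.round(atz(q,p["position"],z),4))
E
```

```text
time_s: 2.5
eef_pos: [0.4678, 0.1799, 0.1182]
tool_rot: [-0.002, 1.0, -0.001, -0.001]
force: [0.6, -0.2, -0.6]
finger_gap: -0.002
grasp_force: 0.0
[0.4678 0.1799 0.1182] [[-1.    -0.005]
 [-0.005  1.   ]]
side leaf_lip 0.77 [ 0.6203 -0.1779  0.048 ]
top rosette_lip 0.92 [0.5073 0.1789 0.048 ]
top leaf_lip 0.63 [ 0.6144 -0.186   0.048 ]
```

View pics/c.png

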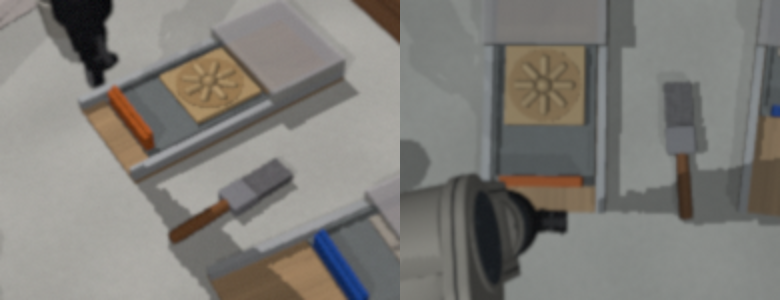

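The fingers are shut and hover just ahead of the orange lip, roughly over its middle (lip at crop (540,181), gripper tip to its front). The reliefs and the brush are clear of the path. Next is to lower the tool.

```bash
python3 -m inch '[[[0.008,0.002,0.03,0,-1],[0.008,0.002,0.06,0,-1],[0.008,0.002,0.069,0,-1],[0.008,0.002,0.069,0,-1],[0.008,0.002,0.069,0,-1]]]'
python3 -m inch '[[[-0.01,0,0,0,-1],[-0.02,0,0,0,-1],[-0.03,0,0,0,-1],[-0.04,0,0,0,-1],[-0.05,0,0,0,-1],[-0.06,0,0,0,-1],[-0.06,0,0,0,-1]]]'
python3 - <<'E'
from h import *
s=snapshot("side");cv2.imwrite("pics/d.png",cv2.resize(s["frame"][110:250,140:330],None,fx=4,fy=4))
E
```

```text
time_s: 3.22
eef_pos: [0.458, 0.1857, 0.0515]
tool_rot: [-0.005, 1.0, 0.0, 0.0]
force: [0.2, -0.0, 0.5]
finger_gap: 0.002
grasp_force: 0.0
time_s: 3.8
eef_pos: [0.5203, 0.1855, 0.0507]
tool_rot: [-0.004, 1.0, 0.0, 0.001]
force: [0.6, -1.0, -0.3]
finger_gap: -0.004
grasp_force: 0.0
```

View pics/d.png

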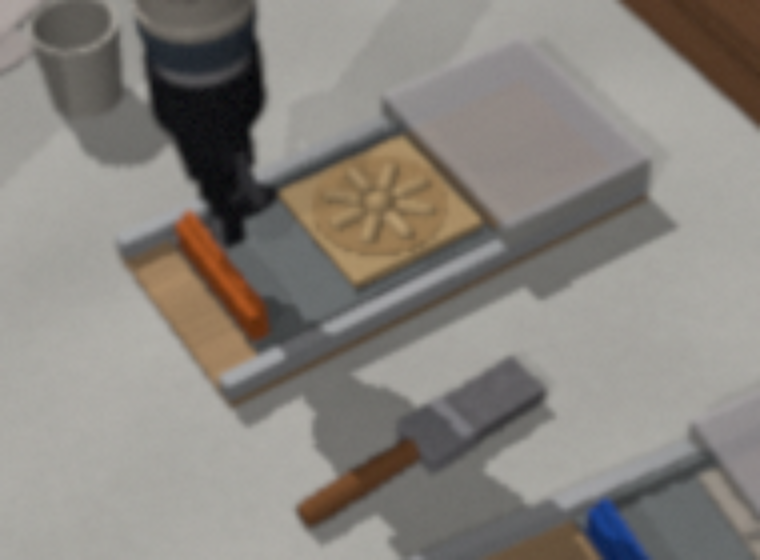

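The picture shows the finger (crop (232,243)) apparently beyond the lip, and the lip hasn't moved. Before moving on I'll check that with depth.

```bash
python3 - <<'E'
from h import *
M=lambda s:cv2.Rodrigues(np.array(s["rvec"],float))[0]
st=get_state();print(st["eef_pos"],st["force"],st["time_s"])
for c in("side","top"):
    s=snapshot(c);K,d=cam(s)
    pr=lambda p:cv2.projectPoints(np.array([p],float),np.array(s["rvec"],float),np.array(s["tvec"],float),K,d)[0][0,0]
    e=np.array(st["eef_pos"]);print(c,"tip px",pr(e-[0,0,.019]),"tcp px",pr(e))
    h=cv2.cvtColor(s["frame"],cv2.COLOR_BGR2HSV)
    for n,lo,hi in(("orange",(5,180,120),(14,255,255)),("blue",(108,150,60),(125,255,255))):
        m=cv2.inRange(h,lo,hi)>0
        q=np.argwhere(m&(s["depth"]>0))
        P=[]
        for r in q:
            o,v=ray(s,r);P.append(o+v*s["depth"][tuple(r)])
        P=np.array(P)
        ok=(P[:,0]>.4)&(P[:,0]<.7)&(np.abs(P[:,1])<.3)&(P[:,2]>.03)
        P=P[ok];q=q[ok]
        print(n,len(P),q.min(0),q.max(0),np.round(np.percentile(P,[2,50,98],axis=0),3).tolist(),"z>.04:",np.round(np.percentile(P[P[:,2]>.042],[5,50,95],axis=0),3).tolist())
    if c=="side":
        for rc in((170,198),(166,197),(160,196)):
            o,v=ray(s,rc);print("finger px",rc,np.round(o+v*s["depth"][rc],3))
E
```

```text
[0.51892919 0.18550667 0.05049346] [-0.46720718  0.49458943  0.80297112] 3.85
side tip px [197.51991827 176.65996147] tcp px [196.84312136 172.08861675]
orange 125 [164 185] [189 203] [[0.501, 0.131, 0.04], [0.507, 0.184, 0.044], [0.513, 0.231, 0.051]] z>.04: [[0.501, 0.135, 0.042], [0.507, 0.183, 0.045], [0.512, 0.226, 0.05]]
blue 307 [235 287] [273 313] [[0.593, -0.238, 0.031], [0.601, -0.188, 0.043], [0.612, -0.132, 0.05]] z>.04: [[0.596, -0.235, 0.042], [0.604, -0.187, 0.046], [0.611, -0.137, 0.05]]
finger px (170, 198) [0.519 0.175 0.069]
finger px (166, 197) [0.507 0.149 0.114]
finger px (160, 196) [0.516 0.173 0.111]
top tip px [178.67540091 236.64182237] tcp px [177.40116609 236.70050734]Traceback (most recent call last):
  File "<stdin>", line 16, in <module>
IndexError: too many indices for array: array is 1-dimensional, but 2 were indexed
```

```bash
python3 - <<'E'
from h import *
s=snapshot("side")
P=[];Q=[]
for r in range(120,180):
    for c in range(170,225):
        dd=s["depth"][r,c]
        if dd>0 and s["frame"][r,c].max()<75:
            o,v=ray(s,(r,c));p=o+v*dd
            if p[2]>.03: P.append(p);Q.append((r,c))
P=np.array(P);Q=np.array(Q)
for lo in np.arange(.03,.16,.01):
    k=(P[:,2]>=lo)&(P[:,2]<lo+.01)
    if k.any(): print(round(lo,3),k.sum(),"x",np.round([P[k,0].min(),P[k,0].max()],3),"y",np.round([P[k,1].min(),P[k,1].max()],3),Q[k].min(0),Q[k].max(0))
i=np.s_[135:185,175:225]
cv2.imwrite("pics/e.png",cv2.resize(np.clip(s["frame"][i].astype(float)*1.8,0,255).astype(np.uint8),None,fx=11,fy=11,interpolation=cv2.INTER_CUBIC))
E
```

```text
0.05 3 x [0.512 0.521] y [0.181 0.182] [171 195] [172 198]
0.06 10 x [0.509 0.528] y [0.174 0.181] [168 194] [171 200]
0.07 16 x [0.507 0.523] y [0.172 0.185] [167 192] [171 199]
0.08 17 x [0.507 0.523] y [0.172 0.19 ] [164 191] [168 199]
0.09 3 x [0.506 0.506] y [0.179 0.197] [159 189] [164 192]
0.1 25 x [0.504 0.523] y [0.154 0.195] [158 189] [166 201]
0.11 14 x [0.505 0.516] y [0.149 0.176] [159 192] [166 197]
0.12 36 x [0.5   0.528] y [0.137 0.232] [144 182] [165 205]
0.13 32 x [0.499 0.526] y [0.13  0.207] [148 184] [164 206]
0.14 58 x [0.5   0.531] y [0.125 0.203] [146 184] [163 207]
0.15 67 x [0.498 0.528] y [0.124 0.198] [145 184] [161 207]
```

View pics/e.png

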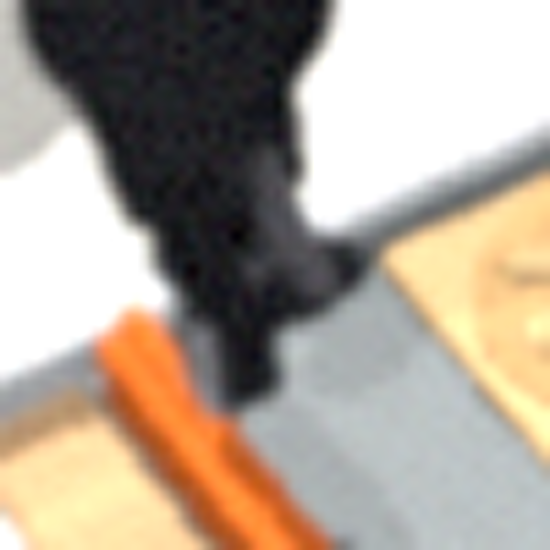

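The fingertips show about 18 mm higher than the state suggests: the cloud puts them at z≈0.05, clear of the lip top. They passed over the lip without touching it. I'll go back up and over, then lower in front of it with a force check.

```bash
python3 -m inch '[[[0,0,-0.02,0,-1],[0,0,-0.02,0,-1],[0.03,-0.003,-0.02,0,-1],[0.065,-0.003,-0.02,0,-1],[0.065,-0.003,-0.02,0,-1],[0.065,-0.003,0,0,-1],[0.065,-0.003,0.01,0,-1],[0.065,-0.003,0.015,0,-1],[0.065,-0.003,0.015,0,-1],[0.065,-0.003,0.015,0,-1]]]'
python3 - <<'E'
from h import *
s=snapshot("side")
i=np.s_[135:200,165:215]
cv2.imwrite("pics/f.png",cv2.resize(np.clip(s["frame"][i].astype(float)*1.8,0,255).astype(np.uint8),None,fx=9,fy=9,interpolation=cv2.INTER_CUBIC))
e=get_state()["eef_pos"];K,d=cam(s)
for dz in(0,.01,.019): print(dz,cv2.projectPoints(np.array([np.array(e)-[0,.014,dz]]),np.array(s["rvec"],float),np.array(s["tvec"],float),K,d)[0].ravel()-[165,135])
E
```

```text
time_s: 4.83
eef_pos: [0.4529, 0.1821, 0.0359]
tool_rot: [-0.005, 1.0, -0.0, -0.0]
force: [0.2, 0.7, 0.8]
finger_gap: 0.001
grasp_force: 0.0
0 [14.43261769 54.12654125]
0.01 [14.90450395 56.48304831]
0.019 [15.32506577 58.57983324]
```

View pics/f.png

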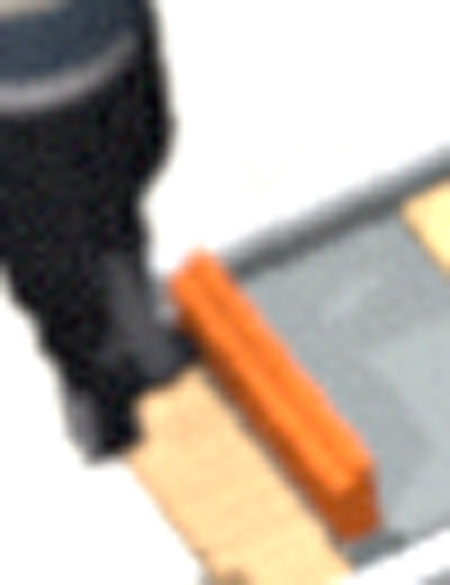

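The tip (crop (100,460)) is in front of the lip but still only about lip height. I'll lower 10 mm more, then advance.

```bash
python3 -m inch '[[[0,0,0.005,0,-1],[0,0,0.01,0,-1],[0,0,0.01,0,-1],[0,0,0.01,0,-1]]]'
python3 -m inch '[[[-0.015,0,0,0,-1],[-0.025,0,0,0,-1],[-0.035,0,0,0,-1],[-0.045,0,0,0,-1],[-0.055,0,0,0,-1],[-0.06,0,0,0,-1]]]'
python3 - <<'E'
from h import *
s=snapshot("side")
i=np.s_[135:200,165:225]
cv2.imwrite("pics/g.png",cv2.resize(np.clip(s["frame"][i].astype(float)*1.8,0,255).astype(np.uint8),None,fx=9,fy=9,interpolation=cv2.INTER_CUBIC))
E
```

```text
time_s: 5.22
eef_pos: [0.4527, 0.182, 0.0255]
tool_rot: [-0.005, 1.0, -0.0, -0.0]
force: [0.3, -0.5, -0.2]
finger_gap: -0.001
grasp_force: 0.0
time_s: 5.72
eef_pos: [0.5141, 0.1825, 0.0256]
tool_rot: [-0.004, 1.0, -0.0, -0.0]
force: [-2.6, -0.0, 2.4]
finger_gap: 0.002
grasp_force: 1.4
```

View pics/g.png

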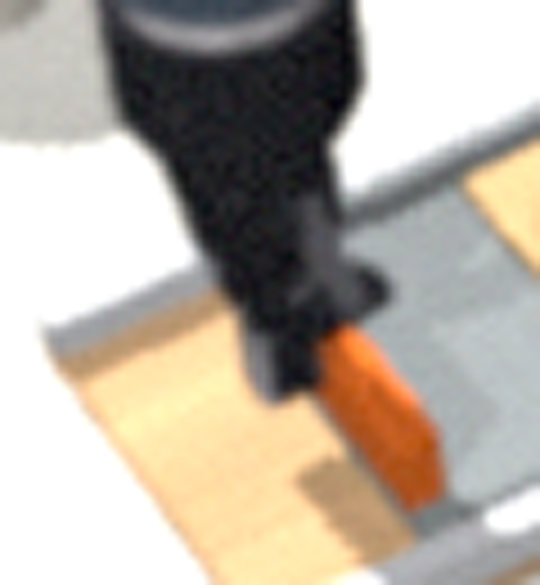

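Now the finger pushes on the front of the lip, with 2.6 N matching the rail friction. Continue pushing.

```bash
python3 -m inch '[[[-0.008,0,0,0,-1],[-0.016,0,0,0,-1],[-0.024,0,0,0,-1],[-0.032,0,0,0,-1],[-0.04,0,0,0,-1],[-0.048,0,0,0,-1],[-0.056,0,0,0,-1],[-0.06,0,0,0,-1],[-0.06,0,0,0,-1]]]'
python3 -m inch '[[[-0.003,0,0,0,-1],[-0.006,0,0,0,-1],[-0.009,0,0,0,-1],[-0.012,0,0,0,-1]]]'
python3 -m inch '[[[-0.002,0,0,0,-1],[-0.004,0,0,0,-1],[-0.006,0,0,0,-1]]]'
```

```text
time_s: 6.52
eef_pos: [0.5745, 0.1832, 0.0259]
tool_rot: [-0.004, 1.0, 0.0, 0.001]
force: [-0.2, 0.1, -0.7]
finger_gap: -0.0
grasp_force: 0.0
time_s: 6.85
eef_pos: [0.585, 0.1834, 0.0259]
tool_rot: [-0.005, 1.0, 0.0, -0.0]
force: [-2.5, -1.8, -0.5]
finger_gap: -0.003
grasp_force: 1.4
time_s: 7.1
eef_pos: [0.5912, 0.1834, 0.0259]
tool_rot: [-0.005, 1.0, 0.0, 0.0]
force: [-2.6, -0.6, 1.4]
finger_gap: -0.004
grasp_force: 1.3
```

```bash
python3 -m inch '[[[-0.002,0,0,0,-1],[-0.004,0,0,0,-1],[-0.005,0,0,0,-1]]]'
python3 -m inch '[[[-0.002,0,0,0,-1],[-0.004,0,0,0,-1]]]'
```

```text
time_s: 7.35
eef_pos: [0.5963, 0.1834, 0.0259]
tool_rot: [-0.005, 1.0, 0.0, 0.0]
force: [-2.8, -0.4, 2.2]
finger_gap: 0.001
grasp_force: 1.3
time_s: 7.52
eef_pos: [0.6001, 0.1835, 0.0258]
tool_rot: [-0.005, 1.0, 0.0, 0.0]
force: [-3.3, 1.0, 2.4]
finger_gap: -0.002
grasp_force: 1.3
```

```bash
python3 -m inch '[[[-0.002,0,0,0,-1],[-0.004,0,0,0,-1]]]'
python3 -m inch '[[[-0.002,0,0,0,-1],[-0.004,0,0,0,-1]]]'
python3 -m inch '[[[-0.002,0,0,0,-1],[-0.003,0,0,0,-1]]]'
```

```text
time_s: 7.68
eef_pos: [0.6008, 0.1835, 0.0256]
tool_rot: [-0.005, 1.0, -0.0, -0.003]
force: [-24.1, -0.4, 18.0]
finger_gap: -0.003
grasp_force: 12.1
time_s: 7.85
eef_pos: [0.6009, 0.1834, 0.0256]
tool_rot: [-0.005, 1.0, -0.0, -0.007]
force: [-40.9, -1.9, 28.2]
finger_gap: -0.003
grasp_force: 20.5
time_s: 8.02
eef_pos: [0.6009, 0.1835, 0.0256]
tool_rot: [-0.005, 1.0, -0.0, -0.009]
force: [-49.8, -2.1, 35.0]
finger_gap: -0.001
grasp_force: 25.0
```

Home stop reached: the position stalled at x=0.601 while the force climbed. Backing off and lifting.

```bash
python3 -m inch '[[[0.02,0,0,0,-1],[0.04,0,0,0,-1],[0.04,0,-0.03,0,-1],[0.04,0,-0.07,0,-1],[0.04,0,-0.1,0,-1],[0.04,0,-0.1,0,-1],[0.04,0,-0.1,0,-1]]]'
python3 -m inch '[[[-0.01,-0.04,0,0.03,-1],[-0.02,-0.08,0,0.06,-1],[-0.03,-0.12,0,0.09,-1],[-0.04,-0.16,0,0.115,-1],[-0.05,-0.2,0,0.115,-1],[-0.055,-0.24,0,0.115,-1],[-0.06,-0.28,0,0.115,-1],[-0.065,-0.32,0,0.115,-1],[-0.07,-0.36,0,0.115,-1],[-0.07,-0.37,0,0.115,-1],[-0.07,-0.37,0,0.115,-1]]]'
python3 - <<'E'
from h import *
st=get_state();T=R.from_quat(st["tool_rot"]).as_matrix();e=np.array(st["eef_pos"]);print(np.round(e,4),np.round(T[:2,:2],3),st["time_s"])
s=snapshot("side");h=cv2.cvtColor(s["frame"],cv2.COLOR_BGR2HSV)
for n,lo,hi in(("blue",(108,150,60),(125,255,255)),("orange",(5,180,120),(14,255,255))):
    q=np.argwhere((cv2.inRange(h,lo,hi)>0)&(s["depth"]>0));P=[]
    for r in q:
        o,v=ray(s,r);P.append(o+v*s["depth"][tuple(r)])
    P=np.array(P);P=P[(P[:,0]>.4)&(P[:,0]<.7)&(P[:,2]>.042)&(P[:,2]<.06)&(abs(P[:,1])<.3)]
    f=np.polyfit(P[:,1],P[:,0],1);print(n,len(P),"slope dx/dy",f[0],"c",P.mean(0),P.min(0),P.max(0))
print("tool shift to (.642,-.189)",T.T@(np.array([.642,-.189,e[2]])-e))
cv2.imwrite("pics/i.png",cv2.resize(s["frame"][120:310,180:400],None,fx=3,fy=3))
E
```

```text
time_s: 8.6
eef_pos: [0.5726, 0.1833, 0.128]
tool_rot: [-0.005, 1.0, 0.0, 0.003]
force: [-0.8, -0.2, -0.3]
finger_gap: 0.003
grasp_force: 0.0
time_s: 9.52
eef_pos: [0.6439, -0.1897, 0.1236]
tool_rot: [0.055, 0.998, 0.0, -0.001]
force: [-0.8, 0.3, -0.0]
finger_gap: -0.001
grasp_force: 0.0
[ 0.6439 -0.1897  0.1236] [[-0.994  0.11 ]
 [ 0.11   0.994]] 9.5167
blue 193 slope dx/dy 0.10547968825596167 c [ 0.60356458 -0.18571613  0.04587666] [ 0.59174434 -0.23962603  0.04201088] [ 0.6142251  -0.13031251  0.05147825]
orange 119 slope dx/dy 0.003024739452435842 c [0.61758841 0.18198977 0.04583215] [0.60966844 0.12759499 0.04203623] [0.62413278 0.2336455  0.05109141]
tool shift to (.642,-.189) [1.98808720e-03 5.31692015e-04 4.21651984e-06]
```

View pics/i.png

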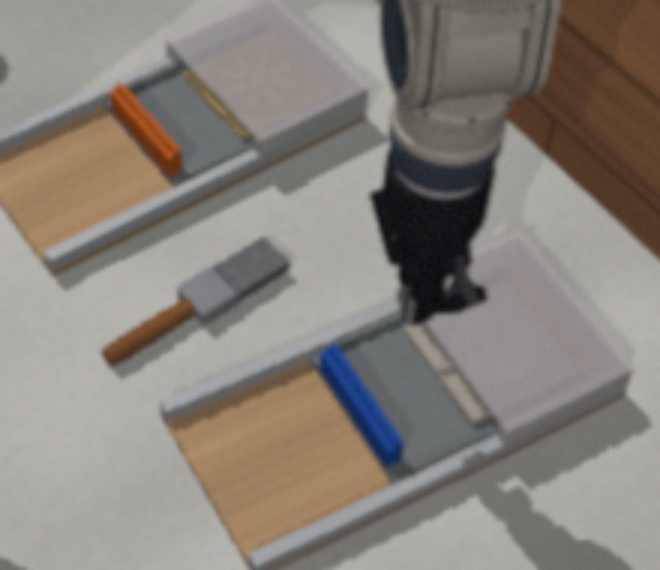

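Rosette tray is home (lip at x≈0.624, relief under the cover). The tool is above the gap behind the blue lip. Before lowering I'll measure the piece that sticks out (crop (478,297)) against the relief and cover.

```bash
python3 - <<'E'
from h import *
s=snapshot("side");st=get_state();T=R.from_quat(st["tool_rot"]).as_matrix();e=np.array(st["eef_pos"])
P=[];Q=[]
for r in range(180,232):
    for c in range(300,350):
        dd=s["depth"][r,c]
        if dd>0:
            o,v=ray(s,(r,c));p=o+v*dd
            if p[2]>.07: P.append(T.T@(p-e));Q.append((r,c))
P=np.array(P)*1000;Q=np.array(Q)
for lo in range(-70,40,8):
    k=(P[:,2]>=lo)&(P[:,2]<lo+8)
    if k.any(): print("toolz",lo,k.sum(),"x",np.round(np.percentile(P[k,0],[0,10,50,90,100])),"y",np.round(np.percentile(P[k,1],[0,50,100])),Q[k].max(0))
for rc in((219,339),(218,336),(220,338),(224,325),(226,324),(216,337)):
    o,v=ray(s,rc);print(rc,np.round((T.T@(o+v*s["depth"][rc]-e))*1000))
E
```

```text
toolz -70 47 x [-11.  -4.  10.  12.  15.] y [-40. -16.  42.] [223 328]
toolz -62 68 x [-12.  -6.  10.  12.  14.] y [-36. -12.  40.] [223 327]
toolz -54 22 x [ 7.  8. 11. 13. 13.] y [-29.  -7.  22.] [223 322]
toolz -46 10 x [ 5.  6.  9. 11. 11.] y [-15.  -3.   7.] [221 320]
toolz -38 20 x [ 5.  6.  9. 11. 12.] y [-15.  -5.  13.] [222 320]
toolz -30 23 x [-5.  3.  6. 11. 12.] y [-16.  -7.  12.] [226 323]
toolz -22 20 x [-7. -4.  6. 10. 11.] y [-14.  -9.   4.] [227 323]
toolz -14 7 x [-3.  3. 10. 11. 11.] y [-12.  -6.   1.] [227 321]
toolz -6 1 x [4. 4. 4. 4. 4.] y [-6. -6. -6.] [227 317]
(219, 339) [ -6. -62. -96.]
(218, 336) [   2.  -60. -102.]
(220, 338) [ -4. -61. -93.]
(224, 325) [-62.  42.  81.]
(226, 324) [-54.  36.  78.]
(216, 337) [  -4.  -55. -100.]
```

The protrusion is a linkage about 96 mm above the tip, so it's harmless. The tip is again near TCP height. Lowering behind the blue lip.

```bash
python3 -m inch '[[[0.005,0,0.03,0,-1],[0.005,0,0.06,0,-1],[0.005,0,0.075,0,-1],[0.005,0,0.085,0,-1],[0.005,0,0.092,0,-1],[0.005,0,0.097,0,-1],[0.005,0,0.097,0,-1],[0.005,0,0.097,0,-1]]]'
python3 -m inch '[[[0.008,0,0,0,-1],[0.016,0,0,0,-1],[0.024,0,0,0,-1],[0.03,0,0,0,-1],[0.036,0,0,0,-1],[0.036,0,0,0,-1]]]'
python3 - <<'E'
from h import *
s=snapshot("side")
cv2.imwrite("pics/j.png",cv2.resize(s["frame"][190:310,220:400],None,fx=4,fy=4))
E
```

```text
time_s: 10.28
eef_pos: [0.6398, -0.1855, 0.0295]
tool_rot: [0.053, 0.999, -0.0, 0.001]
force: [-0.4, -0.6, -0.3]
finger_gap: -0.002
grasp_force: 0.0
time_s: 10.78
eef_pos: [0.6022, -0.1817, 0.0292]
tool_rot: [0.053, 0.999, -0.0, -0.0]
force: [-0.4, 0.4, 0.6]
finger_gap: 0.001
grasp_force: 0.0
```

View pics/j.png

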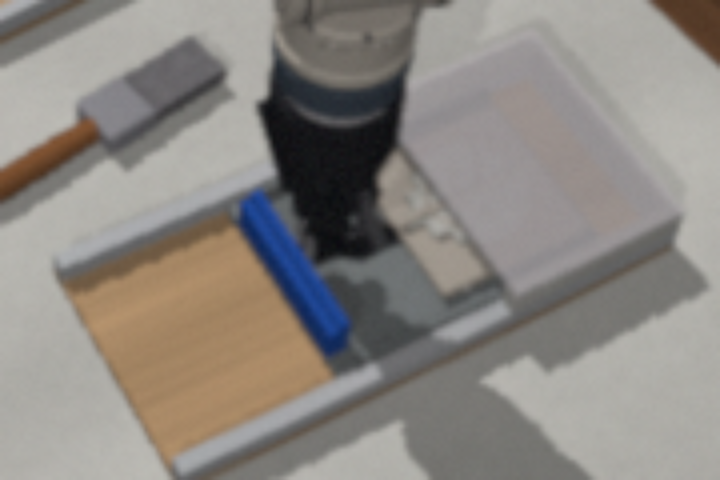

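The finger is hooked behind the blue lip (crop (320,250)), clear of the relief, and the tray is following. Pull on to the stop.

```bash
python3 -m inch '[[[0.008,0,0,0,-1],[0.016,0,0,0,-1],[0.024,0,0,0,-1],[0.032,0,0,0,-1],[0.04,0,0,0,-1],[0.048,0,0,0,-1],[0.056,0,0,0,-1],[0.064,0,0,0,-1],[0.072,0,0,0,-1],[0.076,0,0,0,-1],[0.078,0,0,0,-1]]]'
python3 -m inch '[[[0.003,0,0,0,-1],[0.006,0,0,0,-1]]]'
python3 -m inch '[[[0.003,0,0,0,-1],[0.005,0,0,0,-1]]]'
```

```text
time_s: 11.75
eef_pos: [0.5251, -0.1734, 0.0287]
tool_rot: [0.053, 0.999, 0.0, -0.0]
force: [2.0, -1.0, 0.3]
finger_gap: -0.003
grasp_force: 1.3
time_s: 11.92
eef_pos: [0.52, -0.1729, 0.0287]
tool_rot: [0.053, 0.999, 0.0, 0.0]
force: [2.0, -0.5, 0.9]
finger_gap: 0.002
grasp_force: 1.4
time_s: 12.08
eef_pos: [0.5148, -0.1723, 0.0287]
tool_rot: [0.053, 0.999, 0.0, -0.0]
force: [2.3, 0.1, 1.1]
finger_gap: 0.004
grasp_force: 1.3
```

```bash
python3 -m inch '[[[0.002,0,0,0,-1],[0.004,0,0,0,-1]]]'
python3 -m inch '[[[0.002,0,0,0,-1],[0.004,0,0,0,-1]]]'
python3 -m inch '[[[0.002,0,0,0,-1],[0.004,0,0,0,-1]]]'
```

```text
time_s: 12.25
eef_pos: [0.5126, -0.1721, 0.0289]
tool_rot: [0.053, 0.999, 0.0, 0.002]
force: [17.3, 0.1, -9.7]
finger_gap: 0.002
grasp_force: 8.8
time_s: 12.42
eef_pos: [0.5126, -0.1722, 0.0291]
tool_rot: [0.052, 0.999, 0.0, 0.005]
force: [34.8, -0.6, -22.3]
finger_gap: 0.003
grasp_force: 17.2
time_s: 12.58
eef_pos: [0.5125, -0.1722, 0.0294]
tool_rot: [0.052, 0.999, 0.0, 0.009]
force: [53.4, 1.5, -35.6]
finger_gap: 0.001
grasp_force: 25.7
```

The stop is where predicted. Unload, ease clear of the lip, lift straight up and check.

```bash
python3 -m inch '[[[-0.008,0,0,0,-1],[-0.016,0,0,0,-1],[-0.022,0,0,0,-1],[-0.022,0,-0.02,0,-1],[-0.022,0,-0.06,0,-1],[-0.022,0,-0.1,0,-1],[-0.022,0,-0.14,0,-1],[-0.022,0,-0.16,0,-1],[-0.022,0,-0.16,0,-1],[-0.022,0,-0.16,0,-1]]]'
python3 - <<'E'
from h import *
s=snapshot("side")
h=cv2.cvtColor(s["frame"],cv2.COLOR_BGR2HSV)
for n,lo,hi in(("blue",(108,150,60),(125,255,255)),("orange",(5,180,120),(14,255,255))):
    q=np.argwhere((cv2.inRange(h,lo,hi)>0)&(s["depth"]>0));P=[]
    for r in q:
        o,v=ray(s,r);P.append(o+v*s["depth"][tuple(r)])
    P=np.array(P);P=P[(P[:,0]>.4)&(P[:,0]<.7)&(P[:,2]>.042)&(P[:,2]<.06)&(abs(P[:,1])<.3)]
    print(n,P.mean(0),P.max(0))
cv2.imwrite("pics/k.png",cv2.resize(s["frame"],(800,600)))
E
```

```text
time_s: 13.42
eef_pos: [0.525, -0.1737, 0.1896]
tool_rot: [0.053, 0.999, -0.0, 0.001]
force: [-0.5, 0.4, -1.3]
finger_gap: -0.001
grasp_force: 0.0
blue [ 0.49469238 -0.17463656  0.04590567] [ 0.50648319 -0.11721418  0.05289075]
orange [0.61810985 0.18238783 0.04598596] [0.62431728 0.23103285 0.05202924]
```

View pics/k.png

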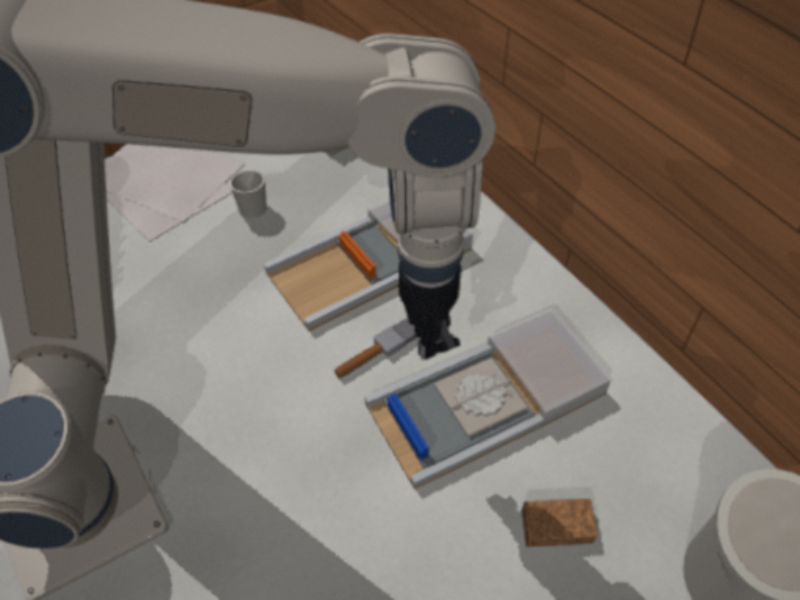

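The blue lip (408,425) is out, with the leaf relief in the open. The orange lip (357,255) is still home, and cup, brush and block are where they were. The arm touches nothing.

```bash
python3 -c "from workcell import *; print(close_job())"
```

```text
the job is handed in; nothing more can be done
None
```

The job is handed in at about 13.5 s on the robot's clock: the rosette tray was pushed home to a hard stop, then the leaf tray was hooked and drawn out to its front stop, and the final picture showed no contact with the reliefs and the cup, brush and block where they were.

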